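# Crack the walnut without crushing its kernel

## Task

Pick the open nutcracker up off the tray by its steel bridge, lay it flat on the wooden board around the walnut that sits there, jaws facing the nut's two sides, and let go of it. Then take it by its two handles and squeeze until you feel the shell give, stopping at once so that the kernel is not crushed, and let the handles spring open again, leaving the nutcracker lying flat around the cracked nut. Work the nut only with the nutcracker, never with the gripper, and leave everything else where it stands.

Things in the scene. Friction and masses are not known exactly. Their poses are not given: they have to be found in the camera images.
- nutcracker: The nutcracker, flat on the tray: a steel bridge and two spring-opened handles; 172 mm long, 24 mm tall, about 78 mm wide when open, about 0.28 kg. Origin: on the underside of the bridge, midway between the two upright hinge pins (12 mm to each side); z up, x from the bridge to the handle ends, the tool being symmetric about its x-z plane.
- bridge (a point): Point on the nutcracker's underside, 18 mm behind its origin (x = -18 mm), axes as the nutcracker's. Here its steel bridge, a block 36 mm wide across y and 24 mm tall, running from x = -30 to +10 mm of the tool, can be held from above.
- jaws (a point): Point on the nutcracker's underside midway between the ribbed jaws, x = 58 mm from its origin: the middle of the nut belongs here. The jaws run from x = 33 to 82 mm; open, their inner faces are about 55 mm apart here (48 mm at the bridge end, 61 mm at the far end).
- grips (a point): Point on the nutcracker's underside midway between the two black grips, x = 118 mm from its origin. The grips run from x = 98 to 142 mm, 8 mm thick, 24 mm tall; open, they measure 68 mm over the outside here (72 mm at the ends). A force here acts about doubled on a nut at the jaws.
- handle_left (a joint): Turn of the left handle about its pin, rad: 0 fully open, growing as the handles close (limit 0.27); the right handle mirrors it. A spring opens them: it takes only 1 to 2 N on each grip to close the empty tool, so the handles fold if it is held by them.
- walnut: The walnut and its small steel cup, fixed on the board. Origin: on the board's top surface under the nut; z up. Its seam lies in the x-z plane; its two shell halves bulge to +y and -y and the jaws must press there, along y. It is 36 to 43 mm thick along y, which differs from nut to nut: the +y side is 20.5 mm from the origin, the -y side 15.5 to 22.5 mm.
- nut_middle (a point): Point 14 mm above the walnut's origin: the middle of the nut, which is 46 mm across in x and z, its top 37 mm above the board. The nut is the same from either end of x, so the nutcracker's bridge may lie on either side.
- nut_shell (a joint): How far the nut's thickness is pressed in, m: 0 whole. It resists at once, with a peak of about 30 N on the nut (16 to 19 N on each grip) at 0.8 mm; the force then falls, and at about 2.3 mm the shell gives with a snap and jumps by itself to about 5.3 mm: cracked. Pressed on, the kernel resists again, with up to about the same force, and above 6.5 mm it is crushed.
- board: The wooden board under the walnut, fixed, 250 x 160 x 12 mm. Origin: centre of its underside, on the counter.
- tray: The turquoise tray on which the nutcracker first lies, fixed, 260 x 200 x 8 mm. Origin: centre of its underside.
- spare_nut: Bystander: spare walnut, 41 mm wide, 40 mm tall, standing on the tray beside the nutcracker. Origin: centre of its underside. Leave it alone.
- nut_bowl: Bystander: white bowl of walnuts, 110 mm across, 50 mm tall. Origin: centre of its underside. Leave it alone.
- cup: Bystander: small white espresso cup, 60 mm across, 52 mm tall. Origin: centre of its underside. Leave it alone.
- mug: Bystander: blue mug, 80 mm across, 92 mm tall. Origin: centre of its underside. Leave it alone.
- glass: Bystander: drinking glass, 68 mm across, 110 mm tall. Origin: centre of its underside. Leave it alone.
- spoon: Bystander: wooden-handled spoon lying flat, about 200 mm long. Origin: centre of its underside. Leave it alone.
Not all that is in view belongs to the job. Leave any yellow look-alike of the nutcracker alone.

How it is judged:
By the outcome, as a careful person would: the job done as asked, in the order asked, and still so for the second after the job is handed in, with the robot touching nothing.
It also fails if it takes over 64 s, if anything falls off the work surface, if the arm or the gripper's body presses on something with over 40 N, if the wrist force passes 120 N, or if a joint passes its speed limit or range.

## Robot

A 6-joint arm with a two-finger parallel gripper is mounted at the origin on the work surface. World frame = base frame: x ahead of the robot, y to its left, z up, the work surface at z = 0. Lengths are in m, angles in rad, forces in N, time in s.
With the tool pointing down it reaches from about 0.325 to 1 m from the base axis. Payload 5.1 kg.
Tool frame: the origin (TCP) lies on the centre line of the jaws, within the pads' length; the fingertips stand tip_reach ahead of it and the grasp point (between the pads) lies 11 mm behind it (tip_reach is the distance from the TCP to the fingertips, in m); z points along the fingers, y is the direction in which the jaws open and shut (so a half turn about z gives the same grasp; the last joint's range is limited). The gripper opens to 85 mm and grips with 20 to 120 N. Pads are 22 mm wide; open, the fingers measure 114 mm over their backs; the gripper's body (76 mm by 85 mm) begins 54 mm behind the grasp point. The pads swing forward as they close: fully open they stand 13 mm farther back than shut.
Start: joints at [-1.344, 0.124, 1.65, -0, 1.367, -0.083], TCP at [0.198, -0.619, 0.239] pointing down, gripper open.
Joint ranges: [-2.61, 2.61], [-1.02, 2.33], [0.03, 2.71], [-1.35, 4.49], [0.32, 2.68], [-2.91, 2.91]. Speed limits (rad/s): [2.57, 2.57, 3.14, 3.14, 3.14, 3.14].

## Interface

Orientations are given as a unit quaternion [w, x, y, z].
In Python, from rig import reach, move_l, movej, set_gripper, pause, solve_ik, get_obs, grab_frame, IKError, close_job, find_in, cut_out, tip_reach gives the robot as it stands. The module is installed in compiled form; this text tells all that it offers. Calls block until the motion is done:
- reach(position, orientation): joint-space move of the TCP to a pose.
- move_l(position, rotation=None, v=0.15, f_stop=None): straight line of the TCP; rotation=None keeps the orientation; v is the mean speed in m/s. With f_stop (N) it stops when the force on the tool has changed by that much, and returns True; else False.
- movej(angles): joint-space move.
- set_gripper(opening, effort=None): finger opening in m; effort is the grip in N (None keeps the last); returns when the fingers have stopped.
- pause(seconds).
- solve_ik(position, orientation): joint angles nearest the present ones, or None.
- get_obs(): the state.
- grab_frame(name): name is "scene" or "top"; returns a dict with "frame" (400x640x3 uint8, blue, green, red), "camera_matrix" (3x3 intrinsics, pixels), "R" (3x3) and "t" (3): a world point X has camera coordinates R X + t. Camera axes: x right, y down, z forward; pixel columns grow to the right and rows downward; lengths in m; the calibration is good to about 2 mm. A picture is of the moment at which its call begins. There is no depth.
A pose or a line that the arm cannot do raises IKError and nothing moves.
- close_job(): hands the job in, once; it reports no verdict.
Trained networks look in a picture, given as the dict that the camera call returned (one of the last four; its "shot" number tells which), for a name from the list of things; names that differ only in an ending like _2 or _b are one class to them, and where a whole thing is asked for, a point or a joint stands for the part that bears it (a point fixed in the world has none). Each returns a list of dicts, best first, with "p" (0 to 1); they miss things now and then, are a little off and sometimes report something else, mostly with a low value. They report only what shows in the picture. A call takes as long as a camera call. They do not tell look-alikes from the thing itself.
- find_in(picture, thing): "xyz" ([x, y, z] in m, in world coordinates, good to about 4 mm: the middle of the surface that is visible of it).
- cut_out(picture, thing): "region" (400x640 bool, what is visible of it).
The state is a dict: "time_s": time; "qpos": joint angles; "joint_vel": joint speeds; "tau": joint torques, N m; "ee_pos": TCP position; "tcp_rot": TCP orientation; "wrist_force": force on the tool from outside, world axes, zero at the start; "torque": the same for the moment, N m; "grip_width": finger opening in m.
Only numpy, scipy, OpenCV 4.12 (cv2) and the standard library are available. Lean on these libraries where they do the work, as an engineer would, in place of code of your own. Each camera call takes 0.05 s, during which the arm holds its last target. There are 200 camera calls.

## Working session

There is one attempt and no reset: what is moved stays moved. The work goes in short steps, each a Python script; the robot and the scene stay as the last script left them, time stands still between calls to the robot, and variables do not carry over. Pictures are saved under pics/ and viewed, about 8 in all and at most 12, crops included, and the job is handed in when it is done.

```bash
mkdir -p pics; python3 - <<'E'
from rig import *
import cv2, numpy as np
print(tip_reach, get_obs())
for n in ["top","scene"]:
    p=grab_frame(n); cv2.imwrite(f"pics/{n}0.png",p["frame"])
    print(n,p["camera_matrix"].tolist(),p["R"].tolist(),p["t"].tolist())
    for th in ["nutcracker","bridge","jaws","grips","walnut","board","tray","spare_nut","nut_bowl","cup","mug","glass","spoon"]:
        r=find_in(p,th); print(th,[(np.round(d["xyz"],3).tolist(),round(d["p"],2)) for d in r[:3]])
E
```

```text
0.008 {'time_s': 0.0, 'qpos': array([-1.34359071e+00,  1.24482969e-01,  1.65168910e+00,  3.05997184e-06,
        1.36750635e+00, -8.25734137e-02]), 'joint_vel': array([-1.53653146e-03,  1.65688901e-03,  4.76400808e-04, -3.23977780e-05,
        6.87404266e-04, -1.13969604e-03]), 'tau': array([-1.11882331e-03, -4.23614001e+01, -3.65455198e+01, -7.86923329e-05,
        6.92088550e-03,  1.26679535e-05]), 'ee_pos': array([ 0.19800462, -0.61847465,  0.23805841]), 'tcp_rot': array([-1.04026430e-03,  9.88028092e-01,  1.54270549e-01, -7.38571899e-05]), 'wrist_force': array([-0.22044978,  0.27124806, -0.24605085]), 'torque': array([-0.05397679, -0.02726632, -0.03497386]), 'grip_width': 0.08550138977176715}
top [[428.8164372140109, 0.0, 318.7430135656187], [0.0, 428.8164372140109, 199.52458723004784], [0.0, 0.0, 1.0]] [[-0.06743649019918303, -0.9977232169562184, -0.0008379356478650577], [-0.9724078798294221, 0.06591335971912503, -0.2237819122632236], [0.22332764055365692, -0.01427625150631935, -0.9746388836936811]] [0.10453232113527115, 0.49136512175742275, 1.3271950123346175]
nutcracker [([0.2
[... 1304 characters left out ...]
0.85), ([0.346, 0.203, 0.018], 0.79), ([0.583, 0.151, 0.023], 0.7)]
jaws [([0.296, -0.311, 0.019], 0.94), ([0.584, 0.152, 0.024], 0.87), ([0.346, 0.203, 0.018], 0.79)]
grips [([0.34, 0.201, 0.016], 0.69), ([0.58, 0.15, 0.026], 0.66), ([0.407, 0.64, 0.023], 0.64)]
walnut [([0.558, -0.437, 0.08], 0.58), ([0.552, -0.19, 0.031], 0.54)]
board [([0.564, -0.188, 0.011], 0.9)]
tray [([0.606, 0.151, 0.006], 0.81)]
spare_nut [([0.66, 0.229, 0.038], 0.53), ([0.582, 0.388, 0.013], 0.23)]
nut_bowl [([0.773, -0.008, 0.046], 0.82)]
cup [([0.439, -0.384, 0.041], 0.5)]
mug [([0.463, 0.43, 0.06], 0.63), ([0.558, -0.439, 0.079], 0.19)]
glass [([0.558, -0.44, 0.078], 0.81)]
spoon [([0.577, 0.391, 0.014], 0.87)]
```

View pics/top0.png

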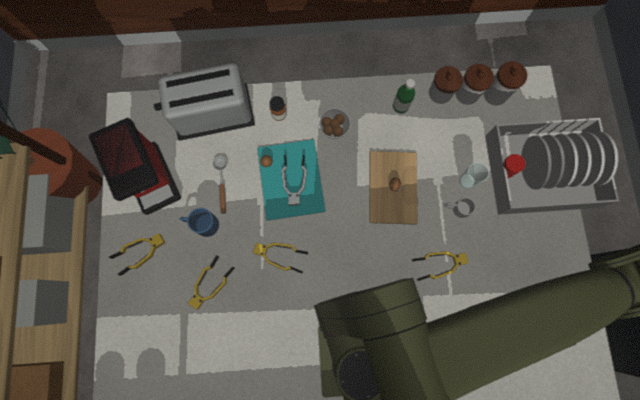

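View pics/scene0.png

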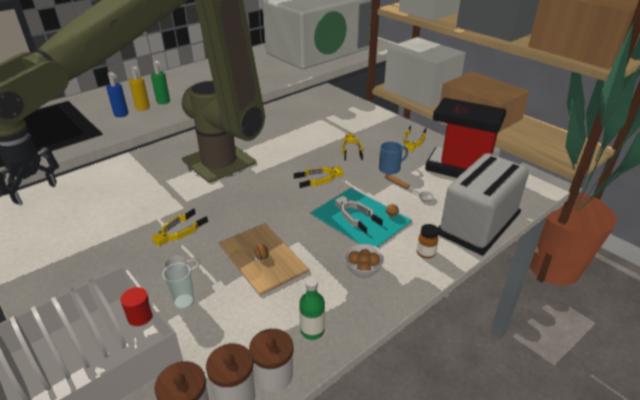

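The real tool is the silver one with black grips on the turquoise tray (top 293,180; scene 358,215). The yellow ones (top 137,254; 210,283; 280,256; 440,264) are look-alikes. The two cameras disagree by about 25 mm, so I'll measure the tray and board outlines in each and check against the robot.

```bash
cat > h.py <<'E'
from rig import *
import cv2, numpy as np
def proj(p,X):
    c=p["R"]@np.asarray(X,float)+p["t"]; u=p["camera_matrix"]@c; return u[:2]/u[2]
def back(p,uv,z):
    d=p["R"].T@np.linalg.inv(p["camera_matrix"])@np.array([uv[0],uv[1],1.]); C=-p["R"].T@p["t"]
    return (C+d*(z-C[2])/d[2])
def rect(p,thing,z,near):
    for d in cut_out(p,thing):
        m=d["region"].astype(np.uint8)
        c=max(cv2.findContours(m,0,cv2.CHAIN_APPROX_NONE)[0],key=cv2.contourArea)[:,0]
        W=np.array([back(p,q,z)[:2] for q in c])
        if np.linalg.norm(W.mean(0)-near)<.08:
            (cx,cy),(w,h),a=cv2.minAreaRect((W*1000).astype(np.float32)); return round(d["p"],2),(cx,cy),(w,h),a
E
python3 - <<'E'
from h import *
ps={n:grab_frame(n) for n in["top","scene"]}
for n,p in ps.items():
    print(n,"base",proj(p,[0,0,0]),"tcp",proj(p,get_obs()["ee_pos"]))
    print("tray",rect(p,"tray",.008,(.59,.155))); print("board",rect(p,"board",.012,(.55,-.18)))
f=ps["top"]["frame"]
a=cv2.resize(f[130:225,250:340],None,fx=5,fy=5,interpolation=cv2.INTER_CUBIC)
b=cv2.resize(f[140:230,360:425],None,fx=5,fy=5,interpolation=cv2.INTER_CUBIC)
s=ps["scene"]["frame"]
H=np.zeros((480,800,3),np.uint8);H[:475,:450]=a;H[:450,460:785]=b
cv2.imwrite("pics/crop1.png",H)
E
```

```text
top base [352.51738516 358.28455764] tcp [583.64966363 275.90702768]
tray (0.55, (586.0040893554688, 161.80043029785156), (262.549072265625, 199.5930633544922), 4.82725191116333)
board (0.82, (535.2142333984375, -178.5843963623047), (159.6984405517578, 250.38121032714844), 83.51705932617188)
scene base [218.91916757 160.77913076] tcp [ 37.42083258 195.39571269]
tray (0.58, (594.9901123046875, 153.84030151367188), (265.0865783691406, 204.8657989501953), 4.994804859161377)
board (0.82, (544.2208862304688, -187.7254638671875), (161.8043212890625, 255.8046875), 84.10706329345703)
```

View pics/crop1.png

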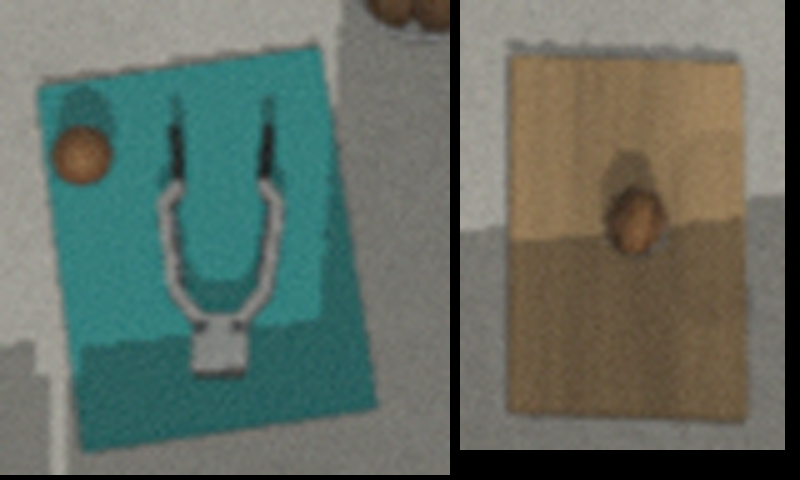

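The crop confirms it: on the tray there's a steel bridge at (293.8,199) with black grips at (285,155) and (303,155), plus the spare nut at (266,161). The walnut on the board is at (487,…) in the crop, about top (395,184). Next I'll average frames for sharp views of the nut and tool in both cameras.

```bash
python3 - <<'E'
from h import *
out=np.zeros((600,800,3),np.uint8)
for i,n in enumerate(["top","scene"]):
    fs=[grab_frame(n) for _ in range(8)]
    p=fs[-1]; A=np.mean([f["frame"].astype(float) for f in fs],0)
    np.savez(f"{n}.npz",A=A,camera_matrix=p["camera_matrix"],R=p["R"],t=p["t"])
    for th in ["nutcracker","walnut"]:
        for d in cut_out(p,th)[:4]:
            m=d["region"]; ys,xs=np.nonzero(m); print(n,th,round(d["p"],2),len(xs),xs.mean().round(2),ys.mean().round(2),(xs.min(),xs.max(),ys.min(),ys.max()))
    A=np.clip(A*1.6,0,255).astype(np.uint8)
    # nut 30x30 x10 ; tool 50x60 x
    c=(395,184) if i==0 else (262,252)
    g=(294,178) if i==0 else (361,215)
    a=cv2.resize(A[c[1]-12:c[1]+13,c[0]-12:c[0]+13],(300,300),interpolation=cv2.INTER_CUBIC)
    b=cv2.resize(A[g[1]-30:g[1]+30,g[0]-50:g[0]+50],(500,300),interpolation=cv2.INTER_CUBIC)
    out[i*300:i*300+300,:300]=a; out[i*300:i*300+300,300:]=b
cv2.imwrite("pics/crop2.png",out)
print(get_obs()["time_s"])
E
```

```text
top nutcracker 0.97 461 443.82 262.71 (np.int64(411), np.int64(467), np.int64(251), np.int64(280))
top nutcracker 0.92 336 291.85 185.81 (np.int64(281), np.int64(305), np.int64(157), np.int64(205))
top nutcracker 0.82 493 274.78 252.8 (np.int64(253), np.int64(306), np.int64(242), np.int64(272))
top nutcracker 0.6 120 284.15 173.99 (np.int64(281), np.int64(287), np.int64(156), np.int64(192))
top walnut 0.47 147 394.63 184.27 (np.int64(389), np.int64(400), np.int64(177), np.int64(191))
top walnut 0.43 368 220.61 182.42 (np.int64(213), np.int64(226), np.int64(156), np.int64(213))
scene nutcracker 0.97 742 175.94 229.01 (np.int64(152), np.int64(207), np.int64(208), np.int64(246))
scene nutcracker 0.82 234 412.76 140.7 (np.int64(403), np.int64(425), np.int64(127), np.int64(151))
scene nutcracker 0.74 670 356.28 212.61 (np.int64(335), np.int64(383), np.int64(197), np.int64(232))
scene nutcracker 0.72 612 319.92 175.59 (np.int64(294), np.int64(344), np.int64(166), np.int64(187))
scene walnut 0.63 128 391.61 210.32 (np.int64(386), np.int64(398), np.int64(204), np.int64(216))
scene walnut 0.46 216 260.82 253.18 (np.int64(254), np.int64(268), np.int64(245), np.int64(261))
2.7
```

View pics/crop2.png

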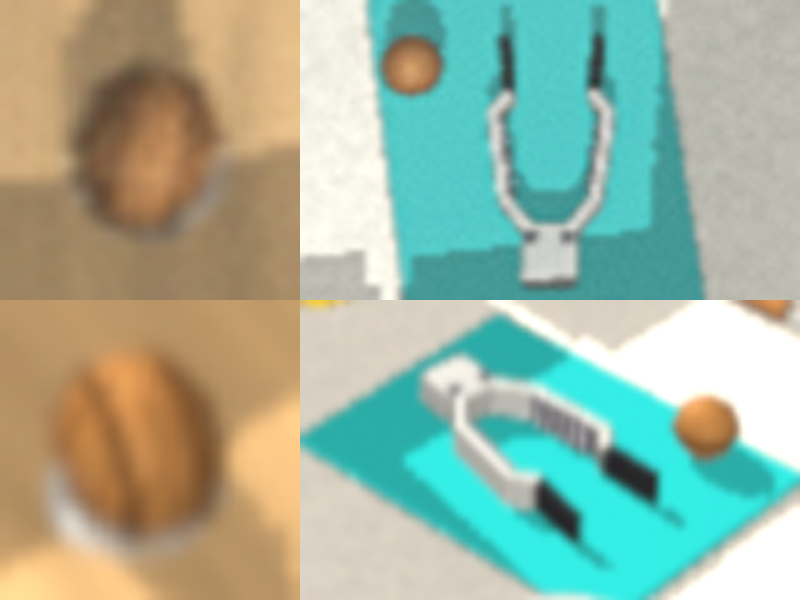

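```bash
cat >> h.py <<'E'
def L(n): return dict(np.load(f"{n}.npz"))
E
python3 - <<'E'
from h import *
T,S=L("top"),L("scene")
for n,p in(("top",T),("scene",S)): print(n,-p["R"].T@p["t"])
print("bridge top centre", back(T,(293.8,198.6),.032),back(S,(342.2,200.3),.032))
print("nut", back(T,(394.6,184.3),.031),back(S,(260.8,253.2),.031))
tc=lambda u,v:(244+(u-300)/5,148+v/5); sc=lambda u,v:(311+(u-300)/5,185+(v-300)/5)
for k,q in dict(fl=(524,228),fr=(578,228),bl=(521,277),br=(577,279),gl=(502,35),gr=(598,36),gl2=(509,90),gr2=(594,90)).items(): print(k,back(T,tc(*q),.032).round(4))
for k,q in dict(bl=(422,378),br=(468,355),fr=(487,375),fl=(447,398),gL=(580,515),gR=(657,474)).items(): print("S",k,back(S,sc(*q),.032).round(4))
E
```

```text
top [0.18845728 0.09085417 1.40358208]
scene [ 1.42880892 -0.72740927  0.95860134]
bridge top centre [0.51138674 0.15226765 0.032     ] [0.51781747 0.14846841 0.032     ]
nut [ 0.53758216 -0.18329848  0.031     ] [ 0.55130196 -0.19399642  0.031     ]
fl [0.5294 0.1678 0.032 ]
fr [0.527  0.1323 0.032 ]
bl [0.4965 0.1714 0.032 ]
br [0.4927 0.1349 0.032 ]
gl [0.6638 0.1756 0.032 ]
gr [0.6587 0.1112 0.032 ]
gl2 [0.6249 0.1729 0.032 ]
gr2 [0.621  0.1162 0.032 ]
S bl [0.5047 0.1309 0.032 ]
S br [0.5056 0.1705 0.032 ]
S fr [0.5297 0.1646 0.032 ]
S fl [0.531  0.1284 0.032 ]
S gL [0.6687 0.1093 0.032 ]
S gR [0.6717 0.1727 0.032 ]
```

```bash
cat >> h.py <<'E'
def q(yaw): return [0,np.cos(yaw/2),np.sin(yaw/2),0]
E
python3 - <<'E'
from h import *
yw=-.065; c=np.array([.5145-.018+.010,.1505]) ; c=np.array([.5145,.1505])-.008*np.array([np.cos(yw),np.sin(yw)])
reach([*c,.16],q(yw)); move_l([*c,.065],v=.15)
o=get_obs(); print(o["time_s"],o["ee_pos"],o["qpos"])
out=np.zeros((600,800,3),np.uint8)
x=np.array([np.cos(yw),np.sin(yw),0]);y=np.array([-x[1],x[0],0])
for i,n in enumerate(["top","scene"]):
    p=grab_frame(n); e=o["ee_pos"]
    cc=proj(p,e).astype(int); f=p["frame"]; w,h=(40,30)
    s=10
    a=cv2.resize(np.clip(f[cc[1]-h:cc[1]+h,cc[0]-w:cc[0]+w]*1.6,0,255).astype(np.uint8),None,fx=s,fy=s,interpolation=cv2.INTER_CUBIC)
    for sy in(-1,1):
      for dx in (-.011,.011):
        for dz,col in((.008,(0,0,255)),(0,(0,255,0)),(-.005,(255,0,255))):
          u=(proj(p,e+sy*.0428*y+dx*x-np.array([0,0,dz]))-(cc-[w,h])+.5)*s
          cv2.circle(a,tuple(int(v) for v in u),3,col,-1)
    out=a; cv2.imwrite(f"pics/chk_{n}.png",out)
E
```

```text
6.4083 [0.5072874  0.15105451 0.0658258 ] [ 1.87987703e-01  3.44578983e-02  2.05746055e+00 -4.24055838e-05
  1.04823438e+00  1.82394298e+00]
```

View pics/chk_scene.png

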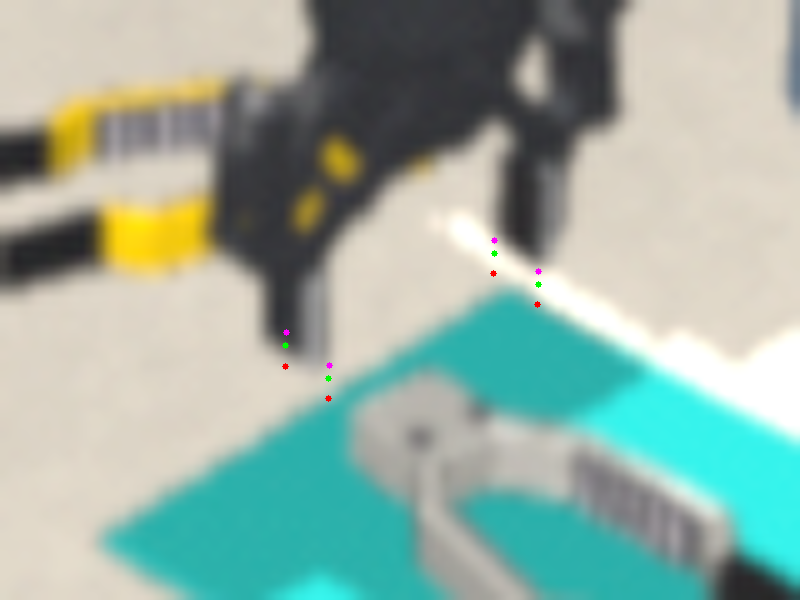

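View pics/chk_top.png

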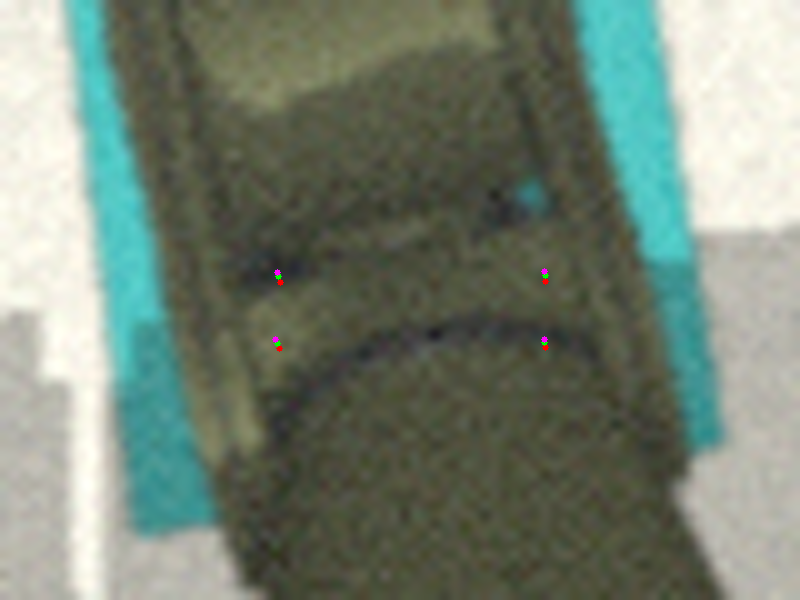

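Scene view: the pad corners match the projected marks sideways. Nut and tool displacement taken within each camera agrees to about 2 mm, so I'll use relative moves. Next is the nut's yaw, from the seam and mask shape.

```bash
python3 - <<'E'
from h import *
from scipy.optimize import least_squares
T,S=L("top"),L("scene")
print("bridge rel", [ (back(p,n,.026)-back(p,b,.032)).round(4) for p,n,b in((T,(394.6,184.3),(293.8,198.6)),(S,(260.8,253.2),(342.2,200.3)))])
# seam valley in scene
g=cv2.GaussianBlur(S["A"].mean(2),(0,0),.6); P=[]
for r in range(246,258):
    row=g[r,254:266]; row=row-np.interp(np.arange(12),[0,11],[row[0],row[-1]])
    k=[i for i in range(1,11) if row[i]<row[i-1] and row[i]<=row[i+1]]
    P.append((r,[254+i+.5*(row[i-1]-row[i+1])/(row[i-1]-2*row[i]+row[i+1]) for i in k]))
    print(r,np.round(P[-1][1],2))
ca=back(S,(260.8,253.2),.026); v0=proj(S,ca)
for yw in np.radians(np.arange(-35,36,10)):
    x=np.array([np.cos(yw),np.sin(yw),0]); o=[]
    for r in (247,250,253,256):
        best=min((abs(u[1]-r),u[0]) for t in np.radians(np.arange(0,181,1)) for X in [ca+.023*(np.cos(t)*x+np.array([0,0,np.sin(t)]))] if (X-ca)@(S["R"].T@[0,0,1])<0 for u in [proj(S,X)])
        o.append(round(best[1],2) if best[0]<.4 else None)
    print(round(np.degrees(yw)),o)
A=T["A"]; pc=cv2.resize(np.clip(A[170:198,380:410]*2.2,0,255).astype(np.uint8),None,fx=20,fy=20,interpolation=cv2.INTER_CUBIC)
c=back(T,(394.6,184.3),.026)
for yw,col in((0,(255,0,0)),(-.2,(0,255,0)),(.2,(0,0,255))):
    for s in(-.026,.026,-.03,.03):
        u=proj(T,c+s*np.array([np.cos(yw),np.sin(yw),0])); cv2.circle(pc,tuple(int(k) for k in (u-[380,170]+.5)*20),4,col,-1)
sc=cv2.resize(np.clip(S["A"][238:268,246:276]*1.9,0,255).astype(np.uint8),(560,560),interpolation=cv2.INTER_CUBIC)
o=cv2.resize(np.hstack([pc[:560,:600],sc]),(800,386)); cv2.imwrite("pics/nut.png",o)
E
```

```text
bridge rel [array([ 0.0275, -0.3366, -0.006 ]), array([ 0.0288, -0.3396, -0.006 ])]
246 [256.42 264.01]
247 [256.79]
248 [257.07]
249 [254.75 257.68]
250 [254.81 258.39]
251 [254.84 258.79]
252 [254.99 259.02]
253 [255.51 259.24]
254 [256.23 259.56]
255 [256.91 259.79]
256 [257.48 259.99]
257 [260.11]
-35 [np.float64(260.19), np.float64(260.25), np.float64(260.39), np.float64(260.58)]
-25 [np.float64(260.16), np.float64(260.89), np.float64(261.45), np.float64(261.94)]
-15 [np.float64(260.14), np.float64(261.55), np.float64(262.55), np.float64(263.3)]
-5 [np.float64(260.11), np.float64(262.28), np.float64(263.71), np.float64(264.66)]
5 [np.float64(260.0), np.float64(263.02), np.float64(264.89), np.float64(265.94)]
15 [np.float64(259.97), np.float64(263.94), np.float64(266.06), np.float64(267.09)]
25 [np.float64(259.81), np.float64(264.94), np.float64(267.21), None]
35 [np.float64(257.7), np.float64(266.06), np.float64(268.16), None]
```

View pics/nut.png

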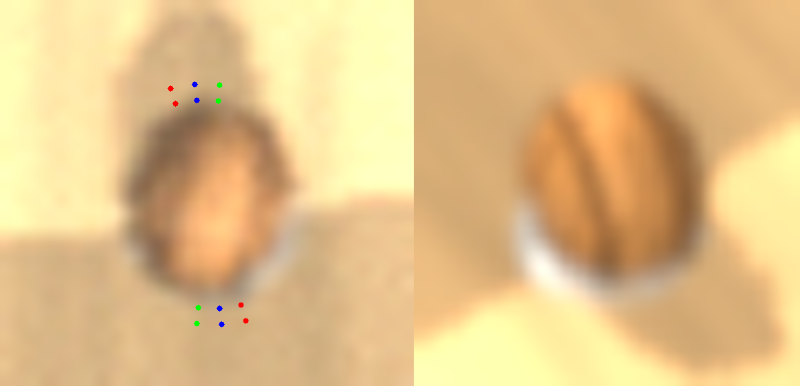

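Both views show ribs and a seam running at about -16° yaw (top: stripe from (232,130) to (205,270); scene: groove from (575,110) to (610,250)). Now I'll grasp, lift, and carry the tool to hover over the nut.

```bash
python3 - <<'E'
from h import *
o=get_obs(); c=o["ee_pos"][:2]; yw=-.065
print(move_l([*c,.019],v=.1,f_stop=6),get_obs()["ee_pos"])
set_gripper(.02,80); o=get_obs(); print(o["grip_width"],o["wrist_force"],o["time_s"])
move_l([*c,.12],v=.12); o=get_obs(); print(o["grip_width"],o["wrist_force"],o["torque"])
# target: nut + tool yaw
N=np.array([.5427,-.1877]); y2=-.28; x=np.array([np.cos(y2),np.sin(y2)])
t=N-(.058+.018)*x
move_l([*t,.12],q(y2),v=.2); o=get_obs(); print(o["ee_pos"],o["time_s"],o["wrist_force"])
for i,n in enumerate(["top","scene"]):
    p=grab_frame(n); cv2.imwrite(f"pics/hov_{n}.png",p["frame"])
p=grab_frame("scene")
f=p["frame"][190:290,190:340]; cv2.imwrite("pics/hov.png",cv2.resize(np.clip(f*1.6,0,255).astype(np.uint8),None,fx=5,fy=5,interpolation=cv2.INTER_CUBIC))
E
```

```text
False [0.50791155 0.15127029 0.01911486]
0.03449982562914098 [-0.52622383  0.69201831  5.72106575] 7.6333
0.03439802715707614 [-0.41142922 -0.59606092 -3.76093445] [ 0.00575118  0.17896614 -0.0498923 ]
[ 0.4696599  -0.16602377  0.11988125] 10.375 [ 0.26158208 -0.2457108  -3.20019163]
```

View pics/hov.png

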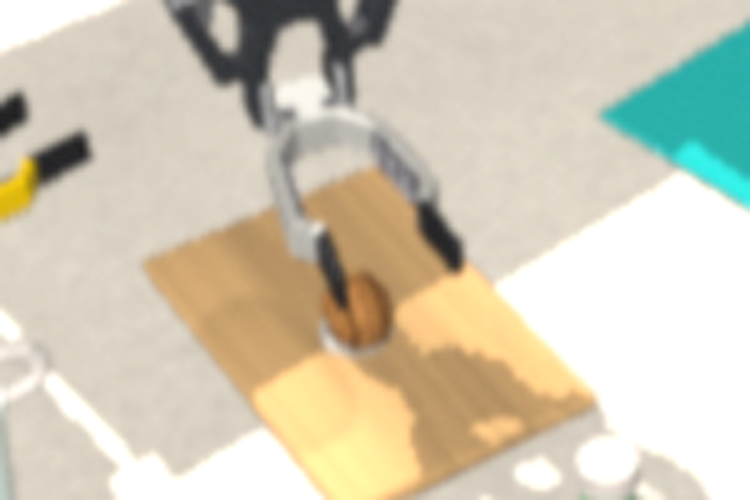

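Scene hover: the tool is held level, its handles beyond the nut, grip ends at about (259,250) and (282,244). I'll check its fit in the top camera with a projected model.

```bash
python3 - <<'E'
from h import *
o=get_obs(); e=o["ee_pos"]; y2=-.28
x=np.array([np.cos(y2),np.sin(y2),0]);y=np.array([-x[1],x[0],0])
O=e+.018*x; O[2]=.109
ims=[]
for n,(u0,u1,v0,v1) in(("top",(365,425,145,220)),("scene",(220,300,190,265))):
    f=cv2.imread(f"pics/hov_{n}.png"); p=L(n); s=6
    a=cv2.resize(np.clip(f[v0:v1,u0:u1]*1.7,0,255).astype(np.uint8),None,fx=s,fy=s,interpolation=cv2.INTER_CUBIC)
    def dot(X,col): cv2.circle(a,tuple(int(k) for k in (proj(p,X)-[u0,v0]+.5)*s),3,col,-1)
    for sy in(-1,1):
        for z in(0,.024): 
            dot(O+.142*x+sy*.036*y+[0,0,z],(0,0,255) if z else (255,0,255)); dot(O+.098*x+sy*.033*y+[0,0,z],(0,255,0) if z else (255,255,0))
        dot(O-.03*x+sy*.018*y+[0,0,.024],(255,0,0)); dot(O+.010*x+sy*.018*y+[0,0,.024],(255,0,0))
    ims.append(a)
cv2.imwrite("pics/ov.png",np.hstack([i[:450] for i in ims])[:, :800])
E
```

```text
(no output)
```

View pics/ov.png

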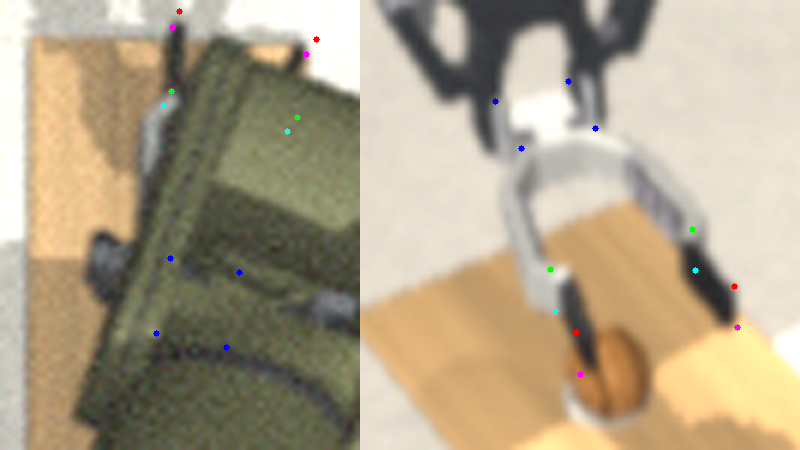

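```bash
python3 - <<'E'
from h import *
N=np.array([.5427,-.1877]); y2=-.28; x=np.array([np.cos(y2),np.sin(y2)]);y=np.array([-x[1],x[0]])
t=N-(.058+.018-.004)*x-.0015*y
move_l([*t,.066],q(y2),v=.12)
print(move_l([*t,.0235],v=.06,f_stop=4)); o=get_obs(); print(o["ee_pos"],o["wrist_force"],o["torque"],o["time_s"])
p=grab_frame("scene");cv2.imwrite("pics/low_scene.png",p["frame"])
f=p["frame"][210:290,200:310]; cv2.imwrite("pics/low.png",cv2.resize(np.clip(f*1.6,0,255).astype(np.uint8),None,fx=7,fy=7,interpolation=cv2.INTER_CUBIC))
E
```

```text
True
[ 0.47220023 -0.16882636  0.02409366] [-0.59406857 -0.15154045  3.36417994] [ 0.0219167  -0.10490055 -0.00591164] 11.7917
```

View pics/low.png

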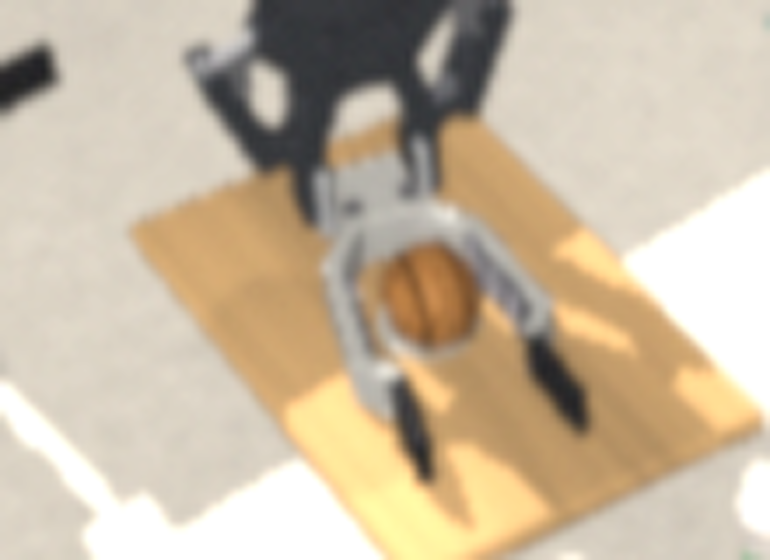

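The tool is down around the nut, which sits midway between the jaws (nut 430,295 in the crop). Now I'll release, move to the grips, and close to just short of contact.

```bash
python3 - <<'E'
from h import *
o=get_obs(); e=o["ee_pos"]; y2=-.28; x=np.array([np.cos(y2),np.sin(y2)])
set_gripper(.085,25)
move_l([*e[:2],.12],q(y2),v=.15)
g=e[:2]+.132*x
move_l([*g,.12],q(y2),v=.15)
print(move_l([*g,.021],v=.08,f_stop=5)); o=get_obs(); print(o["ee_pos"],o["wrist_force"],o["grip_width"],o["time_s"])
p=grab_frame("scene")
f=p["frame"][210:290,200:310]; cv2.imwrite("pics/grip.png",cv2.resize(np.clip(f*1.6,0,255).astype(np.uint8),None,fx=7,fy=7,interpolation=cv2.INTER_CUBIC))
E
```

```text
False
[ 0.59960521 -0.20555605  0.02179707] [ 0.40453898 -0.01199202  0.12257336] 0.08514234288660383 15.6167
```

View pics/grip.png

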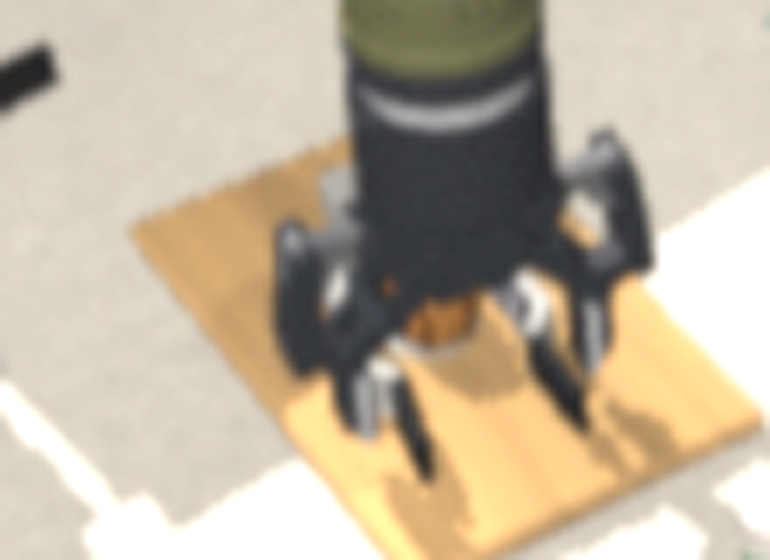

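Both fingers straddle the handles, but the pads sit about 8 mm short of the grip middle. I'll shift along the tool and then close in small steps, logging the lag between commanded and actual opening.

```bash
python3 - <<'E'
from h import *
o=get_obs(); e=o["ee_pos"]; y2=-.28; x=np.array([np.cos(y2),np.sin(y2)])
move_l([*(e[:2]+.008*x),.021],q(y2),v=.05)
for w in (.080,.076,.072,.068,.064,.060,.056,.052,.050,.048):
    set_gripper(w,25); o=get_obs(); print(w,round((o["grip_width"]-w)*1e3,2),o["wrist_force"].round(2),o["torque"].round(3),round(o["time_s"],2))
E
```

```text
0.08 -0.02 [ 0.43 -0.69  0.25] [ 0.004  0.005 -0.076] 16.22
0.076 0.08 [-0.34  0.34 -0.91] [ 0.112  0.02  -0.01 ] 16.43
0.072 -0.03 [0.63 0.66 1.61] [ 0.189 -0.036 -0.012] 16.65
0.068 0.01 [-0.5  -0.26  1.49] [ 0.1    0.023 -0.051] 16.87
0.064 0.43 [-0.69  0.44  2.73] [0.01  0.046 0.028] 17.08
0.06 -0.36 [ 0.48 -0.57  2.7 ] [-0.072  0.001  0.045] 17.3
0.056 0.08 [ 1.13 -2.03  3.36] [-0.119 -0.163 -0.005] 17.52
0.052 -0.06 [ 0.35 -1.47  2.68] [-0.1   -0.121 -0.024] 17.73
0.05 -0.04 [ 0.52 -0.03  3.59] [-0.005 -0.146  0.005] 17.95
0.048 0.05 [1.15 0.08 2.91] [-0.066 -0.179  0.051] 18.17
```

```bash
cat >> h.py <<'E'
def step(w,eff=25):
    set_gripper(w,eff); G=[];F=[];M=[]
    for _ in range(8):
        pause(.01); o=get_obs(); G.append(o["grip_width"]);F.append(o["wrist_force"]);M.append(o["torque"])
    d=(np.mean(G)-w)*1e3
    print(f"{w*1e3:.1f} err {d:+.2f}±{np.std(G)*1e3:.2f}",np.mean(F,0).round(2),np.mean(M,0).round(3),round(o["time_s"],2),flush=True); return d
E
python3 - <<'E'
from h import *
for w in np.arange(.047,.0425,-.001):
    if step(w)>.5: break
E
```

```text
47.0 err +0.07±0.18 [0.68 0.37 3.03] [-0.034 -0.086  0.004] 18.45
46.0 err +0.15±0.15 [0.6  0.01 3.04] [-0.023 -0.065  0.   ] 18.73
45.0 err +0.01±0.18 [ 0.15 -0.5   3.2 ] [-0.012 -0.056  0.004] 19.02
44.0 err +0.17±0.15 [ 0.14 -0.09  3.06] [ 0.008 -0.021 -0.022] 19.3
43.0 err +0.02±0.19 [-0.23  0.25  3.58] [0.086 0.005 0.002] 19.58
```

```bash
python3 - <<'E'
from h import *
for w in np.arange(.0423,.0385,-.0007):
    if step(w)>.4: break
E
```

```text
42.3 err +0.02±0.24 [-0.17  1.05  3.82] [ 0.177  0.035 -0.003] 19.87
41.6 err +0.03±0.13 [0.29 1.73 4.14] [ 0.286 -0.004 -0.03 ] 20.15
40.9 err +0.04±0.15 [0.41 2.27 4.01] [ 0.4   -0.021 -0.034] 20.43
40.2 err +0.12±0.11 [0.45 2.91 4.16] [ 0.498 -0.045 -0.041] 20.72
39.5 err -0.07±0.19 [0.93 2.26 3.04] [ 0.434 -0.129 -0.056] 21.0
38.8 err -0.01±0.22 [0.58 2.39 2.52] [ 0.411 -0.119 -0.07 ] 21.28
```

```bash
python3 - <<'E'
from h import *
for w in np.arange(.0382,.0352,-.0007):
    if step(w)>.4: break
E
```

```text
38.2 err -0.03±0.18 [0.53 2.1  3.  ] [ 0.413 -0.075 -0.05 ] 21.57
37.5 err +0.09±0.22 [0.04 2.29 2.96] [ 0.421 -0.003 -0.047] 21.85
36.8 err +0.06±0.27 [-0.47  2.33  3.47] [ 0.432  0.073 -0.049] 22.13
36.1 err +0.04±0.23 [-0.51  2.68  3.88] [ 0.475  0.126 -0.029] 22.42
35.4 err +0.13±0.17 [-0.46  2.71  4.14] [ 0.477  0.146 -0.045] 22.7
```

```bash
python3 - <<'E'
from h import *
fs=[grab_frame("scene")["frame"].astype(float) for _ in range(6)]
A=np.mean(fs,0); np.save("sq.npy",A)
B=L("scene")["A"]; C=cv2.imread("pics/low_scene.png").astype(float)
k=lambda A,u0,u1,v0,v1,s:cv2.resize(np.clip(A[v0:v1,u0:u1]*1.7,0,255).astype(np.uint8),None,fx=s,fy=s,interpolation=cv2.INTER_CUBIC)
r1=np.hstack([k(I,248,274,240,265,10) for I in(B,C,A)])
r2=k(A,220,300,240,285,7); z=np.zeros((315,780,3),np.uint8); z[:,:560]=r2
cv2.imwrite("pics/sq.png",np.vstack([r1,z]))
E
```

```text
(no output)
```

View pics/sq.png

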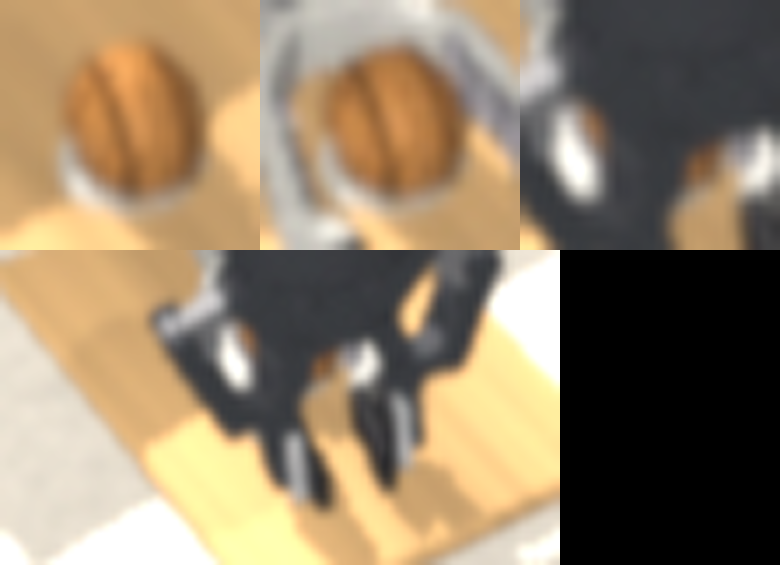

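The nut's right edge is unchanged, at about x=190 in both the original and current panels. So the shell is still whole, and the sideways +y force means only the +y jaw is touching. I'll shift the gripper sideways until that force goes.

```bash
python3 - <<'E'
from h import *
y2=-.28; y=np.array([np.sin(.28),np.cos(.28)]); e=get_obs()["ee_pos"]; print(e)
for k in range(1,7):
    move_l([*(e[:2]+.0005*k*y),.0215],v=.02); F=[]
    for _ in range(8): pause(.01);F.append(get_obs()["wrist_force"])
    F=np.mean(F,0); print(k,F.round(2),get_obs()["ee_pos"].round(4))
    if F[1]<.3: break
E
```

```text
[ 0.60724005 -0.20774156  0.02101252]
1 [0.59 0.06 0.28] [ 0.6072 -0.2075  0.0211]
```

```bash
cat >> h.py <<'E'
def fm(n=8):
    F=[]
    for _ in range(n): pause(.01);F.append(get_obs()["wrist_force"])
    return np.mean(F,0)
def centre():
    y=np.array([np.sin(.28),np.cos(.28)])
    for _ in range(3):
        f=fm()[1]
        if abs(f)<1: break
        e=get_obs()["ee_pos"]; move_l([*(e[:2]+np.sign(f)*.0004*y),.0215],v=.03)
    return fm()
E
python3 - <<'E'
from h import *
for w in np.arange(.0348,.0315,-.0006):
    d=step(w); print(centre().round(2))
    if d>.35: break
E
```

```text
34.8 err +0.10±0.18 [ 0.77 -0.22 -1.37] [-0.012 -0.164 -0.002] 23.6
[ 0.59 -0.22 -1.37]
34.2 err +0.05±0.20 [ 0.87  0.02 -1.57] [-0.002 -0.138  0.031] 24.02
[ 0.92  0.13 -1.67]
33.6 err +0.15±0.10 [ 0.48  0.45 -1.55] [ 0.096 -0.108  0.007] 24.43
[ 0.54  0.73 -1.29]
33.0 err +0.01±0.20 [ 0.05  1.78 -1.42] [ 0.253 -0.028 -0.015] 24.85
[-0.12 -0.47 -1.3 ]
32.4 err +0.06±0.20 [ 0.14  0.61 -1.05] [0.011 0.008 0.015] 25.58
[-0.07  0.19 -1.49]
31.8 err +0.06±0.18 [-0.41  0.6  -1.06] [ 0.106 -0.     0.008] 26.0
[ 0.11  1.03 -0.78]
```

```bash
python3 - <<'E'
from h import *
for w in np.arange(.0313,.0280,-.0005):
    d=step(w); f=fm(); 
    if abs(f[1])>1: print(centre().round(2))
    if d>.3: break
E
```

```text
31.3 err +0.02±0.13 [-0.03  1.01 -0.41] [ 0.155 -0.005  0.006] 26.42
[-0.42 -0.02 -0.49]
30.8 err +0.02±0.16 [-0.63 -0.57 -0.22] [-0.035  0.066  0.032] 27.22
30.3 err +0.01±0.22 [-0.21  0.31  0.22] [0.024 0.076 0.018] 27.57
29.8 err +0.03±0.21 [-0.51  0.48  0.86] [0.125 0.079 0.014] 27.92
29.3 err -0.01±0.19 [-0.49  1.    2.19] [0.228 0.13  0.016] 28.27
[-1.25 -0.39  2.34]
28.8 err +0.15±0.28 [-1.16 -0.39  3.  ] [-0.058  0.235  0.015] 29.07
28.3 err +0.05±0.12 [-1.35 -0.34  3.46] [-0.048  0.269  0.039] 29.42
```

Fz is now climbing clearly with each step, so both jaws are loaded from about 30.5 mm. I'll go on in fine steps and stop at a sudden drop.

```bash
python3 - <<'E'
from h import *
prev=fm()
for w in np.arange(.0279,.0242,-.0004):
    d=step(w); f=fm(4); j=np.linalg.norm(f-prev); print("   jump",round(j,2)); 
    if j>1.8 or d>.4: break
    prev=f
E
```

```text
27.9 err +0.12±0.28 [-1.66 -0.56  4.35] [-0.086  0.332  0.054] 29.83
   jump 1.17
27.5 err +0.11±0.21 [-2.   -0.4   4.98] [-0.065  0.359  0.055] 30.15
   jump 0.3
27.1 err +0.12±0.14 [-2.14 -0.51  5.36] [-0.059  0.378  0.047] 30.47
   jump 0.92
26.7 err +0.37±0.19 [-2.46 -0.38  5.75] [-0.04   0.392  0.087] 30.78
   jump 0.59
26.3 err +0.25±0.13 [-2.28 -0.42  5.66] [-0.049  0.401  0.083] 31.1
   jump 0.63
25.9 err +0.22±0.18 [-2.16 -0.63  5.44] [-0.055  0.439  0.083] 31.42
   jump 0.3
25.5 err +0.41±0.13 [-2.82 -0.61  5.86] [-0.073  0.451  0.099] 31.73
   jump 0.87
```

```bash
python3 - <<'E'
from h import *
prev=fm()
for w in np.arange(.0251,.0215,-.0004):
    d=step(w); f=fm(4); j=np.linalg.norm(f-prev); print("   jump",round(j,2)); 
    if j>1.6 : break
    prev=f
E
```

```text
25.1 err +0.30±0.12 [-2.78 -0.55  5.7 ] [-0.068  0.482  0.116] 32.12
   jump 0.17
24.7 err +0.32±0.16 [-2.9  -0.66  6.16] [-0.094  0.51   0.137] 32.43
   jump 0.45
24.3 err +0.41±0.25 [-2.72 -1.01  6.19] [-0.121  0.52   0.126] 32.75
   jump 0.91
23.9 err +0.41±0.26 [-3.06 -1.11  6.31] [-0.167  0.536  0.128] 33.07
   jump 0.73
23.5 err +0.38±0.22 [-3.38 -1.09  6.67] [-0.187  0.578  0.153] 33.38
   jump 0.81
23.1 err +0.41±0.20 [-3.5  -2.24  5.96] [-0.363  0.556  0.103] 33.7
   jump 1.45
22.7 err +0.02±0.13 [-1.33 -3.24  3.61] [-0.515  0.265  0.037] 34.02
   jump 2.61
```

At 22.7 mm the lag fell from 0.41 to 0.02 mm, Fz from 6.0 to 3.6 N and Fx from -3.5 to -1.3 N. That is the snap, so I'm stopping here. I'll open, retreat and check.

```bash
python3 - <<'E'
from h import *
for w in (.03,.045,.06,.075,.085): set_gripper(w,25)
o=get_obs(); print(o["grip_width"],o["wrist_force"],o["time_s"])
e=o["ee_pos"]; move_l([*e[:2],.14],v=.12)
reach([.40,.05,.30],q(0)); print(get_obs()["time_s"])
for n in("top","scene"):
    fs=[grab_frame(n) for _ in range(8)]; p=fs[-1]
    A=np.mean([f["frame"].astype(float) for f in fs],0); np.save(f"fin_{n}.npy",A)
    for th in("walnut","nutcracker"):
        for d in cut_out(p,th)[:5]:
            m=d["region"]; ys,xs=np.nonzero(m)
            if n=="top" and 370<xs.mean()<420 or n=="scene" and 240<xs.mean()<300: print(n,th,round(d["p"],2),len(xs),xs.mean().round(2),ys.mean().round(2),(xs.min(),xs.max(),ys.min(),ys.max()))
    B=L(n)["A"]
    r,c=(slice(184,185),slice(385,406)) if n=="top" else (slice(252,253),slice(250,274))
    for I in(B,A): print(n,np.round(I[r,c].mean(0)[:,2]-I[r,c].mean(0)[:,0]).astype(int))
E
```

```text
0.08532830514130882 [ 0.91182434 -0.4670393   0.65451051] 35.4583
37.975
top walnut 0.71 269 393.38 189.25 (np.int64(384), np.int64(408), np.int64(158), np.int64(208))
top nutcracker 0.73 434 394.37 186.01 (np.int64(383), np.int64(409), np.int64(158), np.int64(209))
top [53 52 49 38 29 31 38 41 48 58 58 64 62 52 50 45 39 43 50 52 47]
top [ 0  3 21 33 13  4  9 28 37 40 51 61 62 48 39 34 31 33 28 10  0]
scene walnut 0.63 609 260.52 251.6 (np.int64(246), np.int64(283), np.int64(231), np.int64(278))
scene walnut 0.57 213 260.91 253.14 (np.int64(254), np.int64(269), np.int64(244), np.int64(261))
scene nutcracker 0.74 177 260.16 252.33 (np.int64(254), np.int64(267), np.int64(245), np.int64(260))
scene nutcracker 0.64 688 260.9 251.55 (np.int64(245), np.int64(283), np.int64(231), np.int64(278))
scene [51 51 52 51 52 59 71 76 72 61 63 74 74 69 66 60 50 46 51 66 72 74 74 73]
scene [ 6 16 40 50 51 56 57 50 47 50 61 70 72 62 51 44 36 40 59 59 35 13  2  0]
```

```bash
python3 - <<'E'
from h import *
A=np.load("fin_scene.npy"); C=cv2.imread("pics/low_scene.png").astype(float); B=L("scene")["A"]
for r in (248,251,254,257):
    for k,I in(("start",B),("low",C),("final",A)): print(r,k,np.round(I[r,250:274].mean(1)).astype(int))
for n in("top","scene"):
    A=np.load(f"fin_{n}.npy");B=L(n)["A"];d=np.abs(A-B).max(2)>35
    m,_,st,ce=cv2.connectedComponentsWithStats(d.astype(np.uint8))
    print(n,[(st[i,:4].tolist(),int(st[i,4])) for i in range(1,m) if st[i,4]>25])
E
```

```text
248 start [ 89  88  88  87  83  82  81  73  71  87  96  91  83  78  67  57  58  70
  85  90  91  94  98 107]
248 low [ 76  81  90  89  81  70  65  59  57  70  77  77  73  72  63  56  60  72
  79  80  85  90 101 109]
248 final [ 81  80  85  81  59  51  54  56  66  83  89  86  71  57  53  63  82  88
  81  84  89  94 122 148]
251 start [ 89  90  90  87  78  72  79  84  75  65  78  88  84  77  72  64  55  57
  74 100 117 122 123 124]
251 low [92 97 94 88 76 71 78 78 69 62 76 87 83 77 73 65 56 57 67 84 94 83 77 80]
251 final [113  99  93  86  73  63  56  51  50  57  73  82  80  65  52  50  67  92
 102 104  95  82  90 103]
254 start [ 88  88  89  93  96  86  77  79  77  69  63  76  80  75  72  67  55  54
  75 104 117 120 122 123]
254 low [ 93  81  86  94  98  87  79  80  78  70  64  77  81  76  74  69  57  54
  77 106 114 103  96  90]
254 final [137 105  94  94  96  85  73  61  51  48  57  73  75  70  57  48  59  91
 120 125 119 110 103  91]
257 start [ 88  86  86  92 107 117 103  80  72  69  57  57  67  70  64  62  59  67
  83  91  94 102 115 119]
257 low [109  93  80  89 104 105  92  76 
[... 910 characters left out ...]
, 73), ([41, 43, 8, 9], 47), ([208, 50, 19, 34], 336), ([0, 52, 41, 37], 1086), ([41, 56, 46, 34], 463), ([256, 65, 11, 37], 136), ([0, 87, 49, 32], 713), ([183, 88, 7, 9], 35), ([269, 88, 46, 38], 727), ([180, 100, 15, 28], 149), ([232, 109, 33, 32], 768), ([0, 116, 24, 20], 246), ([0, 134, 29, 13], 155), ([38, 148, 9, 6], 32), ([0, 151, 59, 42], 1138), ([47, 177, 10, 11], 78), ([8, 190, 15, 16], 140), ([333, 195, 50, 48], 1094), ([247, 232, 42, 52], 545), ([299, 239, 91, 118], 3300), ([383, 257, 41, 28], 424), ([89, 279, 12, 16], 72), ([70, 288, 12, 16], 79), ([107, 312, 68, 55], 689), ([286, 324, 49, 66], 1402), ([89, 358, 23, 18], 192), ([254, 377, 13, 23], 87), ([206, 378, 9, 22], 100)]
```

The nut is now about 1 px narrower on its right side, with a wider, darker seam than before, and the handles are open again. Handing in.

```bash
python3 -c "
from rig import *
close_job()"
```

```text
the job is handed in; nothing more can be done
```

I laid the nutcracker around the walnut, cracked the shell, let the handles spring open and handed the job in with the arm clear. The clock read about 38 s at the last reading before that.

**What I did**
- **Pick and place:** I picked the silver nutcracker off the tray by its bridge and set it on the board around the nut at about -16° yaw, then let go.
- **Squeeze:** I closed the grips in small steps. One jaw touched first, so I shifted the gripper sideways a little to centre it.
- **Stop:** At 22.7 mm opening the resistance dropped suddenly. The lag between commanded and actual opening fell from 0.41 to 0.02 mm, and the vertical wrist force fell from 6.0 to 3.6 N. I stopped there, opened and retreated.

**Last checks**
- **Shell:** In the scene camera the nut's right edge moved in by 1 to 1.5 px, and the seam became a wider, darker gap. That fits a cracked shell.
- **Kernel:** By my estimate the stop left several millimetres of grip travel before crushing. I could not measure the kernel directly.
- **Tool:** The top camera shows the handles open to their original width, around the nut.

**What disagreed or was less certain**
- **Cameras:** The two disagreed by 6 to 9 mm in absolute position. I relied on the nut-to-tool distance within each camera, which agreed to about 3 mm.
- **Snap point:** The snap came about 6 mm after I first felt load, against 4.7 mm expected, and I saw no clear fall in force before it.
- **Final look:** I had used all 12 pictures, so I made the last checks from pixel values only. I did not check the bystanders separately.

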